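Throw the routing-jig hold-down clamp over centre with an extension bar

ROBOT

A 6-joint arm with a two-finger parallel gripper is mounted at the origin on the work surface. World frame = base frame: x ahead of the robot, y to its left, z up, the work surface at z = 0. Lengths are in m, angles in rad, forces in N, time in s.
With the tool pointing down it reaches from about 0.325 to 0.775 m from the base axis. Payload 5.5 kg.
Tool frame: the origin (TCP) lies midway between the tips of the shut fingers; the grasp point (between the pads) lies 19 mm behind it; z points along the fingers, y is the line along which they close (so a half turn about z gives the same grasp; the last joint's range is limited). The gripper opens to 85 mm and grips with 20 to 120 N. Pads are 22 mm wide; open, the fingers measure 114 mm over their backs; the gripper's body (76 mm by 85 mm) begins 54 mm behind the grasp point. The pads swing forward as they close: fully open they stand 13 mm farther back than shut.
Start: joints at [-1.366, 0.091, 1.231, -0, 1.82, -0.057], TCP at [0.155, -0.58, 0.206] pointing down, gripper open.
Joint ranges: [-2.87, 2.87], [-0.86, 2.18], [0.17, 2.46], [-1.51, 4.65], [0.06, 2.69], [-2.65, 2.65]. Speed limits (rad/s): [2.57, 2.57, 3.01, 3.14, 3.14, 3.14].

INTERFACE

Orientations are given as [roll, pitch, yaw] about the fixed x, y, z axes, in that order (R = Rz(yaw) Ry(pitch) Rx(roll)).
In Python, from station import robot gives the robot as it stands. The module is installed in compiled form; this text tells all that it offers.
- The arm moves only by the shell command python3 -m crank 'ROWS' [FORCE]. ROWS is JSON, a list that holds one entry, the list of rows, each a list of 7 numbers: the finger opening in mm, from 0 to 85.4, then the shift along the tool's x, y, z in mm, then the turn, a rotation vector about the tool's x, y, z in degrees. A call has 1 to 5 rows; each row shifts and turns the commanded pose from where the row before left it, along the tool's axes as they then stand; what a row does not reach is not made up. A row lasts 1/8 s, in which the tool goes at most 62.5 mm and 10.7 degrees, less where a joint would pass 70% of its speed; a pose out of reach is approached as far as the arm can. A call is refused whole if a number of a shift passes 62.5 or a number of a turn 10.7, either way. A call with a gripper value outside its range is refused whole. The fingers move at their own pace and stop on an object; FORCE is the grip in N (left out, the last holds). Time passes only in rows, so rows that do not move let the fingers close. It gives the time, the measured TCP pose, the force, the opening and the grip force at its end, in the units of the state.
- robot.sense(): the state, without advancing time (a new reading comes with each control period).
- robot.get_image(name): name is "side" or "top"; returns a dict with "img" (480x640x3 uint8, red, green, blue), "mtx" (3x3 intrinsics, pixels), "xyz" and "orientation" of the camera in the world. Camera axes: x right, y up, looking along -z (the intrinsics and any distortion apply to the point x, -y, -z); pixel columns grow to the right and rows downward; lengths in m; the calibration is good to about 2 mm. A picture is of the moment at which its call begins. There is no depth.
- robot.finish_job(): hands the job in; it is judged then, once.
The state is a dict: "time": time; "joints": joint angles; "joint_velocities": joint speeds; "effort": joint torques, N m; "position": TCP position; "tool_rot": TCP orientation; "ft_force": force on the tool from outside, world axes, zero at the start; "moment": the same for the moment, N m; "width": finger opening in m; "finger_force": force on a finger pad.
Only numpy, scipy, OpenCV 4.12 (cv2) and the standard library are available. Lean on these libraries where they do the work, as an engineer would, in place of code of your own. Each camera call takes 0.05 s, during which the arm holds its last target. There are 200 camera calls.

TASK

Take the square steel extension bar out of its cradle, push its open end fully over the clamp's raised handle, and use it to swing the handle down past its dead point until the clamp snaps shut and its handle lies level. Then draw the bar off the handle and lay it back in the cradle. Do not ram the bar against the clamp, work the clamp only with the bar, never with the gripper itself, and leave the paint tin, the spray can and the hammer where they are.

Things in the scene. Friction and masses are not known exactly. Their poses are not given: they have to be found in the camera images.
- jig: Wooden jig fixed to the bench, board 220 x 170 x 18 mm, with a wooden rail and a steel over-centre hold-down clamp. Origin on the bench below the handle's pivot; +x the level direction in which the handle points, z up. The board reaches from x = -170 to 50 mm. At x below 0 the clamp's pressing arm stands up to 150 mm high while open.
- clamp_handle (a joint): Handle angle about its level pivot: 0 open, handle rising 0.80 rad above level towards jig +x; grows as it swings down; 0.80 is its stop, handle level, clamp shut. Starts at 0 to 0.12 and stays there until pushed. Resists most near 0.37 (1.8 to 2.6 N m, varies), then less up to the dead point 0.68; from about 0.74 it snaps to the stop and stays; let go earlier, it may spring open.
- handle_pivot (a point): Point on the handle's pivot axis, 85 mm above the bench. x axis along the handle towards its tip, y axis along the pivot; it turns with the handle.
- handle_collar (a point): Centre of the outer face of the handle's square collar (28 x 28 x 6 mm), 51 mm from the pivot along the handle; the bar's mouth rests against this face when fully on. Axes as handle_pivot.
- handle_tip (a point): Free end of the handle, 111 mm from the pivot. From the collar to here the handle is a straight plain steel bar 14 x 14 mm, its last 10 mm stepped down to 9 x 9 mm. Axes as handle_pivot.
- bar_center (a point): Centre (also half-way up) of the loose extension bar: square steel tube 28 x 28 mm, 22 x 22 mm inside, 200 mm long, about 0.35 kg. x axis from the open mouth (x = -100 mm) to the plugged end, z up. It starts level in the cradle, mouth towards the robot. Fully on the handle, its centre is 151 mm from the handle's pivot, with 4 mm of play on every side.
- cradle_center (a point): Where the bar's centre belongs in the fixed wooden cradle, 59 mm above the bench; x axis along the lying bar, away from the robot, z up. Board 190 x 90 x 12 mm, two U-saddles 16 mm thick at x = -70 and +70 mm: floors 45 mm above the bench, cheeks up to 67 mm, 40 mm apart. The bar is free to grasp between the saddles.
- paint_tin: Loose steel paint tin, 100 mm across, 120 mm high, 0.9 kg, a bystander; origin under its centre.
- spray_can: Loose steel spray can, 64 mm across, 190 mm high, a bystander; origin under its centre.
- hammer: Loose hammer lying on the bench beyond the work, about 30 mm high, a bystander; origin on its underside.
Not all that is in view belongs to the job. Of the things shaped like the part that bears bar_center, the bare steel one is meant. Leave any blue look-alike of the part that bears cradle_center alone.

How it is judged:
On the way, in this order (a step that is already met when the one before it is completed fails the run):
1. the bar is fully over the handle (within 15 mm of the collar, in line with the handle) while the clamp is still open (x of bar_center in the frame of handle_pivot between 0.14 and 0.166 m and y of bar_center in the frame of handle_pivot between -0.015 and 0.015 m and z of bar_center in the frame of handle_pivot between -0.015 and 0.015 m and angle between the x axis of bar_center and the x axis of handle_pivot, either way round below 0.25 rad and value of joint clamp_handle below 0.4 rad), for 0.1 s.
2. the handle is down past its dead point against its stop, the bar still on it (value of joint clamp_handle above 0.75 rad and distance between bar_center and handle_pivot below 0.2 m), for 0.1 s.
At the end, for the whole second after the job is handed in: The clamp is shut (handle joint above 0.75), and the bar lies at rest in both saddles of the cradle: its centre within 30 mm of cradle_center and not more than 8 mm above it, lengthwise within 0.2 rad of the cradle (value of joint clamp_handle above 0.75 rad and distance between bar_center and cradle_center below 0.03 m and angle between the x axis of bar_center and the x axis of cradle_center, either way round below 0.2 rad and z of bar_center in the frame of cradle_center below 0.008 m and linear speed of bar below 0.02 m/s); the robot touches nothing.
It fails at once if the gripper or arm presses on the clamp or jig (over 3 N) (contact force between any of the fingers, the arm and jig above 3 N).
It fails at once if a bystander (paint tin, spray can, hammer) is moved more than 30 mm (distance of any of paint_tin, spray_can, hammer from where it was at the start of the episode above 0.03 m).
It fails at once if the bar is rammed against the clamp or jig (over 120 N) (contact force between bar and jig above 120 N).
It also fails if it takes over 58 s, if anything falls off the work surface, if the arm or the gripper's body presses on something with over 40 N, if the wrist force passes 120 N, or if a joint passes its speed limit or range.

## Working session

There is one attempt and no reset: what is moved stays moved. The work goes in short steps, Python scripts to look and compute and a shell command to move; the robot and the scene stay as the last step left them, time stands still between calls to the robot, and variables do not carry over. Pictures are saved under pics/ and viewed, at most 10 in all, crops included, and the job is handed in when it is done.

```bash
mkdir -p pics; python3 - <<'E'
from station import robot
import cv2
for n in("side","top"):
    d=robot.get_image(n);cv2.imwrite(f"pics/{n}0.png",d["img"][:,:,::-1]);print(n,d["mtx"],d["xyz"],d["orientation"],[k for k in d])
s=robot.sense();print(s)
E
```

```text
side [[590.96471677   0.         312.02314521]
 [  0.         590.96471677 242.41761368]
 [  0.           0.           1.        ]] [-0.26105201  0.93137079  1.16851756] [ 0.84941113 -0.00767306 -2.44380205] ['img', 'mtx', 'xyz', 'orientation']
top [[489.82384749   0.         319.82530752]
 [  0.         489.82384749 233.97378494]
 [  0.           0.           1.        ]] [ 0.25358174 -0.01693382  1.42763344] [ 0.20580008  0.00298917 -1.57069518] ['img', 'mtx', 'xyz', 'orientation']
{'time': 0.1, 'joints': array([-1.36571741e+00,  9.17786490e-02,  1.23179178e+00, -2.73476242e-05,
        1.81982435e+00, -5.66853012e-02]), 'joint_velocities': array([-2.44878510e-03, -1.22886952e-03, -3.54779575e-03, -2.43315157e-05,
        5.21452949e-04,  9.62780865e-06]), 'effort': array([ 3.27321352e-03, -4.60213530e+01, -4.19220901e+01, -7.22587720e-05,
        1.06041893e-02, -3.95059533e-05]), 'position': array([ 0.15520408, -0.57925216,  0.20465209]), 'tool_rot': array([-3.13979192e+00, -7.56258705e-05,  2.61757429e-01]), 'ft_force': array([ 0.10764676,  0.63807754, -0.39166897]), 'moment': array([ 0.00610816, -0.00573552,  0.02605669]), 'finger_force': 0.0, 'width': 0.08571280355113395}
```

View pics/side0.png

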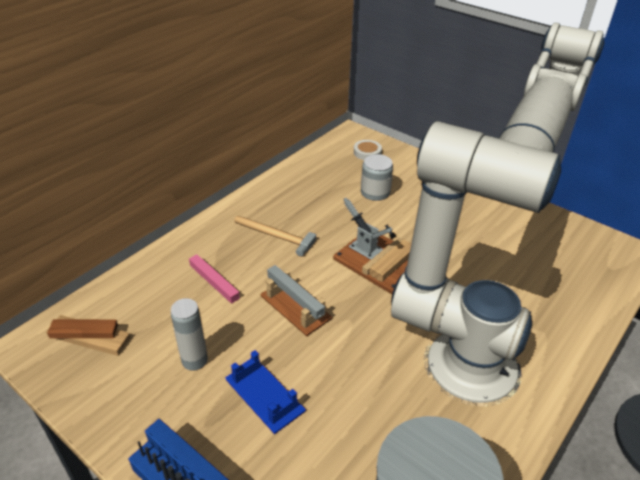

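View pics/top0.png

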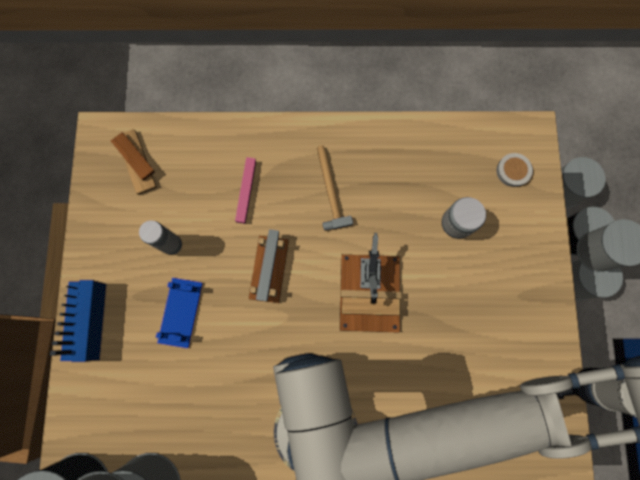

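The steel bar lies in the wooden cradle at top (268,265) / side (297,290). The look-alikes are the pink bar at top (246,190) and the blue cradle at top (180,313). The bare grey bar in the wooden cradle fits the description. The handle runs in top from about (374,300) to (375,235), and its tip in side is at (348,202). I'll confirm this in a crop.

```bash
cat > h.py <<'E'
import numpy as np,cv2
from scipy.spatial.transform import Rotation as R
from station import robot
def ray(d,p):
    K=d["mtx"];v=np.array([(p[0]-K[0,2])/K[0,0],-(p[1]-K[1,2])/K[1,1],-1])
    return d["xyz"],R.from_euler("xyz",d["orientation"]).as_matrix()@v
def plane(d,p,z):
    o,v=ray(d,p);return o+v*(z-o[2])/v[2]
def proj(d,X):
    c=R.from_euler("xyz",d["orientation"]).as_matrix().T@(np.array(X)-d["xyz"]);K=d["mtx"]
    return np.array([K[0,2]-K[0,0]*c[0]/c[2],K[1,2]+K[1,1]*c[1]/c[2]])
def tri(d1,p1,d2,p2):
    o1,v1=ray(d1,p1);o2,v2=ray(d2,p2)
    t=np.linalg.lstsq(np.c_[v1,-v2],o2-o1,rcond=None)[0]
    a,b=o1+v1*t[0],o2+v2*t[1];return (a+b)/2,np.linalg.norm(a-b)
E
python3 - <<'E'
from h import *
a=robot.get_image("top");b=robot.get_image("side")
A=cv2.resize(a["img"][220:340,235:415,::-1],None,fx=4.4,fy=4.4,interpolation=cv2.INTER_CUBIC)
B=cv2.resize(b["img"][190:340,250:430,::-1],None,fx=4,fy=4,interpolation=cv2.INTER_CUBIC)
cv2.imwrite("pics/t1.png",A);cv2.imwrite("pics/s1.png",B);print(A.shape,B.shape)
# bar mask in top: grey low saturation
h=cv2.cvtColor(a["img"],cv2.COLOR_RGB2HSV)
m=(h[...,1]<60)&(h[...,2]>70);m=m.astype(np.uint8)*255
n,l,st,c=cv2.connectedComponentsWithStats(m[225:305,250:290])
for i in range(1,n):
    if st[i,4]>100:
        ys,xs=np.where(l==i);r=cv2.minAreaRect(np.c_[xs+250,ys+225].astype(np.float32));bx=cv2.boxPoints(r)
        print(r,np.round([plane(a,q,.073) for q in bx],4).tolist())
E
```

```text
(528, 792, 3) (600, 720, 3)
((267.0291442871094, 264.83197021484375), (11.52102279663086, 71.70320129394531), 9.819300651550293) [[0.3533, 0.1647, 0.073], [0.5522, 0.1355, 0.073], [0.5465, 0.1032, 0.073], [0.3479, 0.1334, 0.073]]
```

View pics/t1.png

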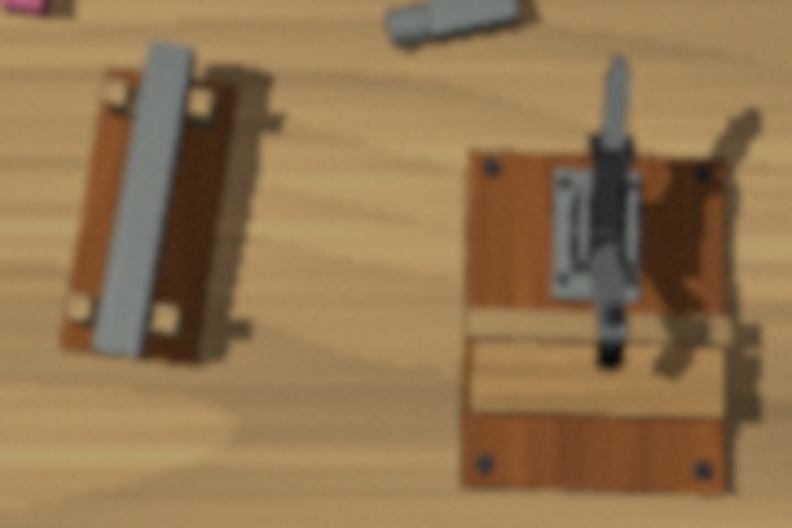

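View pics/s1.png

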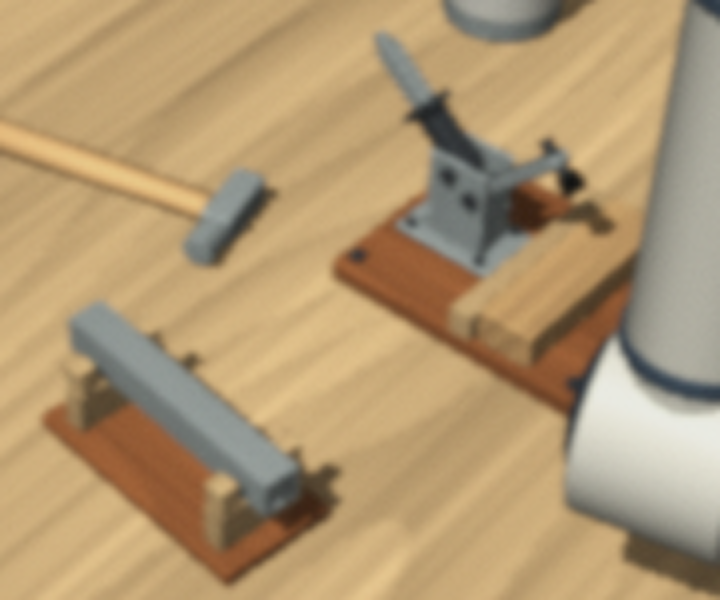

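The crop confirms it. The bare steel bar sits in the wooden cradle with its mouth towards the robot. In the top crop the handle tip is at (618,58) and the collar at (612,140). In the side crop the tip is at (381,36) and the collar at (432,105).

```bash
python3 - <<'E'
from h import *
a=robot.get_image("top");b=robot.get_image("side")
T=lambda x,y:(235+x/4.4,220+y/4.4)
S=lambda x,y:(250+x/4,190+y/4)
for n,t,s in [("tip",(618,58),(381,36)),("collar",(612,138),(430,107)),("barplugtop",(171,44),(88,315))]:
    print(n,tri(a,T(*t),b,S(*s)))
c=[plane(a,T(*q),.018) for q in [(470,150),(725,155),(465,487),(726,490)]]
print(np.round(c,4))
ax=(c[0]+c[1]-c[2]-c[3])/2;print("len",np.linalg.norm(ax),"yaw",np.arctan2(ax[1],ax[0]), "w",np.linalg.norm(c[0]-c[1]),np.linalg.norm(c[2]-c[3]))
print("yaw from width",[np.arctan2(v[0],-v[1]) for v in (c[1]-c[0],c[3]-c[2])])
print("cradle board",np.round([plane(a,T(*q),.012) for q in [(105,70),(240,85),(62,348),(200,362)]],4))
s=robot.sense();print(s["position"],s["tool_rot"])
E
```

```text
tip (array([ 0.52141609, -0.16069532,  0.15501791]), np.float64(0.0002214566654284416))
collar (array([ 0.47800673, -0.16146161,  0.1131727 ]), np.float64(0.003570012621001945))
barplugtop (array([0.54954505, 0.11804695, 0.06725789]), np.float64(0.0008389809825097824))
[[ 0.4879 -0.0768  0.018 ]
 [ 0.4845 -0.2455  0.018 ]
 [ 0.2689 -0.0716  0.018 ]
 [ 0.267  -0.2389  0.018 ]]
len 0.21831825848864914 yaw -0.02698613299143897 w 0.16874914917038145 0.16733291523077595
yaw from width [np.float64(-0.020259503114810132), np.float64(-0.011210571499189774)]
cradle board [[0.5434 0.1672 0.012 ]
 [0.5331 0.0765 0.012 ]
 [0.358  0.1906 0.012 ]
 [0.3489 0.1003 0.012 ]]
[ 0.15527824 -0.57946559  0.20529459] [-3.14095645e+00 -3.04081860e-05  2.61780873e-01]
```

The numbers agree with each other. The pivot is at about (0.4365, -0.158, 0.085) with yaw -0.02 and the handle about 0.70 above level. The bar centre is at (0.45, 0.134, 0.059) with yaw about -0.14. I'll move over the bar.

```bash
cat >> h.py <<'E'
def go(pos,yaw,tilt=0,quiet=False):
    """shift (mm, present tool axes) and turn (deg) from the measured pose to TCP pos; tilt=bar rising away from robot"""
    s=robot.sense();M=R.from_euler("xyz",s["tool_rot"])
    N=R.from_euler("z",yaw)*R.from_euler("x",np.pi)*R.from_euler("y",tilt)
    print("t%.2f"%s["time"],"pos",np.round(s["position"],4),"F",np.round(s["ft_force"],1),"w%.4f"%s["width"],"f%.0f"%s["finger_force"])
    print("shift",np.round(M.inv().apply(np.array(pos)-s["position"])*1000,1),"turn",np.round(np.degrees((M.inv()*N).as_rotvec()),2))
E
python3 -m crank '[[[85,0,0,-35,0,0,7.7],[85,0,0,-35,0,0,7.7],[85,0,0,-35,0,0,7.7],[85,14.8,-57.5,0,0,0,0],[85,14.8,-57.5,0,0,0,0]]]' 40
python3 -m crank '[[[85,14.8,-57.5,0,0,0,0],[85,14.8,-57.5,0,0,0,0],[85,14.8,-57.5,0,0,0,0],[85,14.8,-57.5,0,0,0,0],[85,14.8,-57.5,0,0,0,0]]]'
python3 -m crank '[[[85,14.8,-57.5,0,0,0,0],[85,14.8,-57.5,0,0,0,0],[85,14.8,-57.5,0,0,0,0],[85,14.8,-57.5,0,0,0,0],[85,14.8,-57.5,0,0,0,0]]]'
python3 -c "
from h import *
go((.455,.134,.13),-.14)"
```

```text
time: 0.92
position: [0.2012, -0.4693, 0.3104]
tool_rot: [-3.141, 0.0, -0.143]
ft_force: [0.5, 0.1, 0.2]
width: 0.0851
finger_force: 0.0
time: 1.55
position: [0.3148, -0.1939, 0.3108]
tool_rot: [3.141, -0.001, -0.142]
ft_force: [2.5, -0.4, -0.2]
width: 0.0851
finger_force: 0.0
time: 2.17
position: [0.4287, 0.0806, 0.3109]
tool_rot: [-3.142, -0.001, -0.141]
ft_force: [1.1, -0.3, -0.5]
width: 0.0848
finger_force: 0.0
t2.17 pos [0.4287 0.0806 0.3109] F [ 1.1 -0.3 -0.5] w0.0848 f0
shift [ 18.4 -56.6 181. ] turn [-0.   -0.06 -0.06]
```

```bash
python3 -m crank '[[[85,14,-28,45,0,0,0],[85,14,-28,45,0,0,0],[85,0,0,45,0,0,0],[85,0,0,46,0,0,0],[85,0,0,0,0,0,0]]]'
python3 - <<'E'
from h import *
go((.465,.132,.040),-.14)
a=robot.get_image("top");b=robot.get_image("side")
cv2.imwrite("pics/s2.png",cv2.resize(b["img"][150:350,200:400,::-1],None,fx=3,fy=3))
E
```

```text
time: 2.8
position: [0.4615, 0.1296, 0.1254]
tool_rot: [3.139, 0.008, -0.141]
ft_force: [0.0, -0.1, -0.0]
width: 0.0848
finger_force: 0.0
t2.80 pos [0.4615 0.1296 0.1254] F [ 0.  -0.1 -0. ] w0.0848 f0
shift [ 3.8 -3.1 85.4] turn [ 0.16  0.45 -0.07]
```

View pics/s2.png

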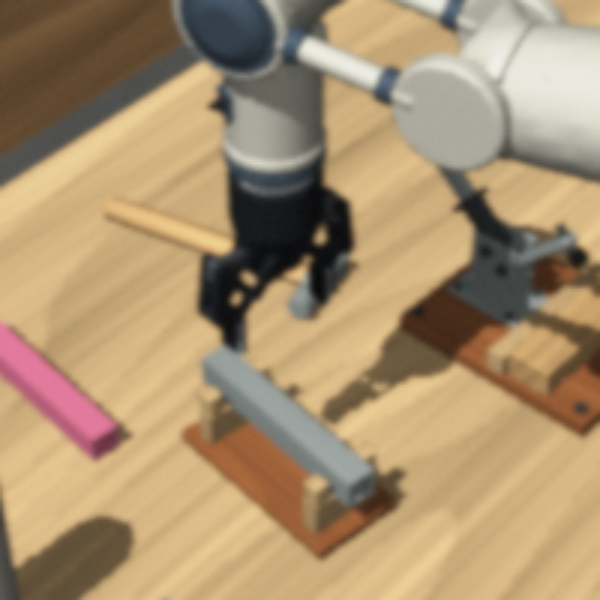

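The open gripper straddles the bar, with the fingers at (235,330) and (320,290) in the crop and the bar's far end between them. I'll descend and grip.

```bash
python3 -m crank '[[[85,4,-3,30,0,0,0],[85,0,0,30,0,0,0],[85,0,0,24,0,0,0],[85,0,0,0,0,0,0]]]'
python3 -m crank '[[[20,0,0,0,0,0,0],[20,0,0,0,0,0,0],[20,0,0,0,0,0,0],[20,0,0,0,0,0,0],[20,0,0,0,0,0,0]]]' 100
python3 -c "
from h import *
go((.465,.132,.17),-.14)"
```

```text
time: 3.4
position: [0.4688, 0.1324, 0.0468]
tool_rot: [-3.141, -0.001, -0.142]
ft_force: [-0.7, -0.3, -0.5]
width: 0.0849
finger_force: 0.0
time: 4.03
position: [0.4693, 0.1326, 0.0476]
tool_rot: [-3.141, -0.003, -0.141]
ft_force: [-0.5, -0.4, 6.2]
width: 0.0199
finger_force: 3.2
t4.03 pos [0.4693 0.1326 0.0476] F [-0.5 -0.4  6.2] w0.0199 f3
shift [  -3.8    1.1 -122.4] turn [-0.05 -0.16 -0.08]
```

```bash
python3 - <<'E'
from h import *
b=robot.get_image("side");s=robot.sense();print(s["width"],s["finger_force"],s["position"])
cv2.imwrite("pics/s3.png",cv2.resize(b["img"][210:350,220:360,::-1],None,fx=4,fy=4,interpolation=cv2.INTER_CUBIC))
E
```

```text
0.019964935099245875 3.172234109515557 [0.46926652 0.13259278 0.04753116]
```

View pics/s3.png

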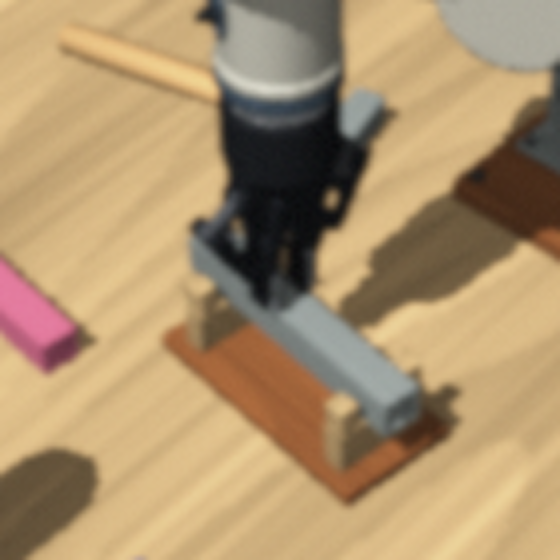

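```bash
python3 - <<'E'
from h import *
b=robot.get_image("side");a=robot.get_image("top")
C=lambda p:np.round((p-np.array([220,210]))*4)
s=robot.sense();p=s["position"]
for n,X in [("tcp",p),("tcp+26",p+[0,0,.026]),("tcp+60",p+[0,0,.06]),("plug top",[.549,.118,.073]),("mouth top",[.351,.148,.073]),("mouth bottom",[.351,.148,.045])]: print(n,C(proj(b,X)),proj(a,X))
A=cv2.resize(a["img"][215:315,230:330,::-1],None,fx=5,fy=5,interpolation=cv2.INTER_CUBIC);cv2.imwrite("pics/t3.png",A)
print(s["joints"],s["tool_rot"])
E
```

```text
tcp [284. 324.] [268.792132   258.88426763]
tcp+26 [284. 296.] [267.81630152 257.44746544]
tcp+60 [283. 258.] [266.48414759 255.48601648]
plug top [209. 229.] [273.60733391 229.63060949]
mouth top [410. 398.] [261.30045563 300.01699043]
mouth bottom [409. 428.] [262.49790235 300.73940714]
[ 2.05644792e-01 -1.91220128e-01  1.78404845e+00 -3.11742705e-05
  1.54592558e+00  1.91779014e+00] [-3.14065658e+00 -2.68015628e-03 -1.41349545e-01]
```

View pics/t3.png

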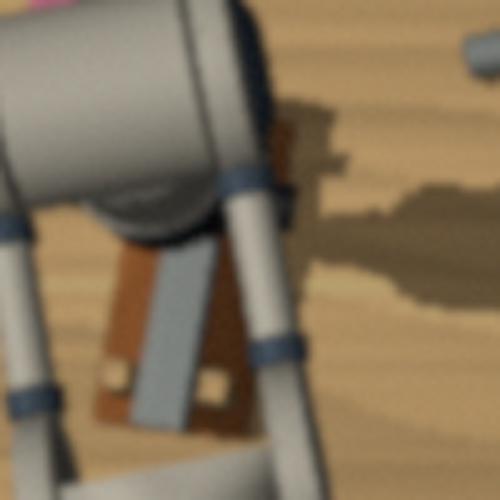

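```bash
python3 -m crank '[[[85,0,0,0,0,0,0],[85,0,0,0,0,0,0],[85,0,0,7,0,0,0],[85,0,0,4,0,0,0],[85,0,0,0,0,0,0]]]'
python3 -m crank '[[[60,0,0,0,0,0,0],[40,0,0,0,0,0,0],[30,0,0,0,0,0,0],[30,0,0,0,0,0,0]]]' 100
python3 -m crank '[[[24,0,0,0,0,0,0],[24,0,0,0,0,0,0]]]' 100
```

```text
time: 4.8
position: [0.4678, 0.1323, 0.0337]
tool_rot: [3.141, 0.002, -0.141]
ft_force: [0.0, 0.9, 0.7]
width: 0.085
finger_force: 0.0
time: 5.3
position: [0.4684, 0.1325, 0.0348]
tool_rot: [-3.141, -0.0, -0.141]
ft_force: [-0.1, -0.0, -0.0]
width: 0.03
finger_force: 0.0
time: 5.55
position: [0.4686, 0.1325, 0.0352]
tool_rot: [-3.141, -0.001, -0.141]
ft_force: [0.0, -0.0, 3.3]
width: 0.026
finger_force: 83.0
```

Going 12 mm deeper gave a real grip (83 N). I'll lift.

```bash
python3 -m crank '[[[10,0,0,0,0,0,0],[10,0,0,-10,0,0,0],[10,0,0,-20,0,0,0],[10,0,0,-30,0,0,0],[10,0,0,-40,0,0,0]]]' 110
python3 - <<'E'
from h import *
g=np.array([.453,-.16,0])
go((.468,.132,.25),-.14)
E
```

```text
time: 6.18
position: [0.4677, 0.1323, 0.1355]
tool_rot: [3.141, 0.002, -0.141]
ft_force: [-0.2, 0.1, -3.7]
width: 0.0251
finger_force: 108.5
t6.17 pos [0.4677 0.1323 0.1355] F [-0.2  0.1 -3.7] w0.0251 f108
shift [ 1.000e-01  3.000e-01 -1.145e+02] turn [ 0.04  0.09 -0.08]
```

```bash
cat >> h.py <<'E'
P=np.array([.4365,-.158,.085]);YAW=-.02;OFF=np.array([-.0185,0,-.024])
def tcp_for(r,th,lat=0,yaw=None,P=P,off=None):
    """TCP for bar centre r from pivot, bar rising th"""
    yaw=YAW if yaw is None else yaw;off=OFF if off is None else off
    N=R.from_euler("z",yaw)*R.from_euler("x",np.pi)*R.from_euler("y",th)
    u=N.apply([1,0,0]);return P+r*u-N.apply(off)
E
python3 -m crank '[[[10,0,0,-50,0,0,0],[10,0,0,-60,0,0,0],[10,0,20,-20,0,0,-6.9],[10,0,50,0,0,0,0]]]'
python3 - <<'E'
from h import *
t=tcp_for(.251,.7);print(t);go(t,YAW,.7)
E
```

```text
time: 6.68
position: [0.465, 0.0632, 0.2685]
tool_rot: [-3.141, -0.006, -0.016]
ft_force: [1.8, -0.7, -3.6]
width: 0.0252
finger_force: 108.8
[ 0.65804188 -0.16243143  0.24026045]
t6.67 pos [0.465  0.0632 0.2685] F [ 1.8 -0.7 -3.6] w0.0252 f109
shift [196.4 222.6  29.2] turn [-0.13 39.79  0.2 ]
```

```bash
python3 -m crank '[[[10,39.3,44.5,0,0,0,0],[10,39.3,44.5,0,0,0,0],[10,39.3,44.5,0,0,0,0],[10,39.3,44.5,0,0,0,0],[10,39.3,44.5,0,0,0,0]]]'
python3 -m crank '[[[10,0,0,0,0,10,0],[10,0,0,0,0,10,0],[10,0,0,0,0,10,0],[10,0,0,0,0,10,0],[10,0,0,0,0,0,0]]]'
python3 - <<'E'
from h import *
t=tcp_for(.251,.7);print(t);go(t,YAW,.7)
E
```

```text
time: 7.3
position: [0.6572, -0.1655, 0.2656]
tool_rot: [3.142, -0.001, -0.021]
ft_force: [0.5, 0.9, -1.6]
width: 0.0251
finger_force: 108.9
time: 7.92
position: [0.6518, -0.1631, 0.257]
tool_rot: [-3.137, -0.687, -0.025]
ft_force: [0.5, 0.3, -3.6]
width: 0.0249
finger_force: 109.1
[ 0.65804188 -0.16243143  0.24026045]
t7.92 pos [ 0.6518 -0.1631  0.257 ] F [ 0.5  0.3 -3.6] w0.0249 f109
shift [-5.7 -0.8 16.9] turn [-0.1   0.77 -0.22]
```

Tilted cleanly. I'll correct the position and look.

```bash
python3 -m crank '[[[10,-3,-0.8,8.5,0,0.4,0],[10,-3,0,8.5,0,0.4,0],[10,0,0,0,0,0,0]]]'
python3 - <<'E'
from h import *
a=robot.get_image("top");b=robot.get_image("side")
t=tcp_for(.251,.7);go(t,YAW,.7)
A=cv2.resize(a["img"][195:295,325:425,::-1],None,fx=4,fy=4,interpolation=cv2.INTER_CUBIC)
B=cv2.resize(b["img"][160:260,300:400,::-1],None,fx=4,fy=4,interpolation=cv2.INTER_CUBIC)
cv2.imwrite("pics/p4.png",np.hstack([A,B]))
s=robot.sense();M=R.from_euler("xyz",s["tool_rot"])
m=s["position"]+M.apply(OFF+[-.1,0,0])
tip=P+.111*np.array([np.cos(.7)*np.cos(.02),-np.cos(.7)*.02,np.sin(.7)])
for n,X in [("mouth",m),("mouth top",m+M.apply([0,0,-.014])),("mouth bot",m+M.apply([0,0,.014])),("tip",tip)]:
    print(n,np.round(X,4),np.round((proj(a,X)-[325,195])*4),np.round((proj(b,X)-[300,160])*4)+[400,0])
E
```

```text
time: 8.3
position: [0.6637, -0.1631, 0.2475]
tool_rot: [-3.141, -0.71, -0.02]
ft_force: [-0.4, -0.3, -3.0]
width: 0.0249
finger_force: 109.1
t8.40 pos [ 0.6635 -0.1632  0.2482] F [ 0.8 -0.5 -3.5] w0.0248 f109
shift [-9.3 -0.7  2.5] turn [ 0.01 -0.67 -0.02]
mouth [ 0.5581 -0.1611  0.189 ] [207.  87.] [542.  97.]
mouth top [ 0.5489 -0.1609  0.1996] [209.  97.] [553.  90.]
mouth bot [ 0.5672 -0.1613  0.1784] [205.  77.] [532. 104.]
tip [ 0.5214 -0.1597  0.1565] [200. 152.] [580. 155.]
```

View pics/p4.png

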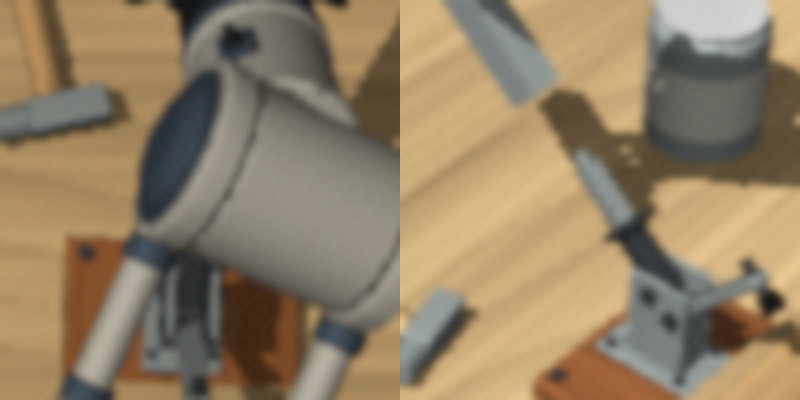

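The side crop shows the bar's mouth at about (540,93), the handle tip at (583,152) and the collar at (628,226). The top view is blocked by the arm. I'll fit both axes by casting the side-view mask centrelines onto the vertical plane of the jig.

```bash
cat >> h.py <<'E'
def axis(d,x0,x1,y0,y1,yp=None):
    """silhouette centreline rows of grey pixels -> points on jig's vertical plane"""
    big=cv2.resize(d["img"],None,fx=4,fy=4,interpolation=cv2.INTER_CUBIC)
    h=cv2.cvtColor(big,cv2.COLOR_RGB2HSV)
    m=((h[...,1]<75)&(h[...,2]>75)).astype(np.uint8)[y0*4:y1*4,x0*4:x1*4]
    n,l,st,c=cv2.connectedComponentsWithStats(m);i=1+np.argmax(st[1:,4]);m=l==i
    nrm=np.array([-np.sin(YAW),np.cos(YAW),0]);out=[]
    for y in range(0,m.shape[0]):
        xs=np.where(m[y])[0]
        if len(xs)>3:
            o,v=ray(d,((xs.min()+xs.max()+1)/8+x0-.375,y/4+y0-.375))
            t=nrm@(P-o)/(nrm@v);q=o+t*v;out.append([q[0],q[2],(xs.max()-xs.min()+1)/4,y/4+y0])
    return np.array(out)
E
python3 - <<'E'
from h import *
b=robot.get_image("side");s=robot.sense()
for n,w in [("handle",(338,362,192,214)),("bar",(306,342,160,190))]:
    q=axis(b,*w);print(n,np.round(q[::8],4).tolist())
    k=np.median(q[:,2]);q=q[np.abs(q[:,2]-k)<.2*k]
    f=cv2.fitLine(q[:,:2].astype(np.float32),cv2.DIST_HUBER,0,.01,.01).ravel()
    a=np.arctan(f[1]/f[0]);print("pitch",a,"z at x=.4365:",f[3]+np.tan(a)*(.4365-f[2]),"perp offset of P:",-np.sin(a)*(.4365-f[2])+np.cos(a)*(.085-f[3]))
E
```

```text
handle [[0.5209, 0.1651, 1.5, 196.75], [0.5183, 0.1594, 6.75, 198.75], [0.514, 0.1545, 8.0, 200.75], [0.51, 0.1494, 9.0, 202.75], [0.5061, 0.1443, 9.5, 204.75], [0.5013, 0.1396, 9.5, 206.75], [0.4956, 0.1354, 9.5, 208.75], [0.4908, 0.1307, 9.5, 210.75], [0.4851, 0.1265, 10.0, 212.75]]
pitch 0.7877659 z at x=.4365: 0.075835384 perp offset of P: 0.006465003
bar [[0.6234, 0.2432, 16.75, 160.0], [0.6186, 0.2386, 16.75, 162.0], [0.6134, 0.2342, 16.5, 164.0], [0.6087, 0.2295, 16.5, 166.0], [0.6035, 0.2251, 16.75, 168.0], [0.5982, 0.2207, 17.0, 170.0], [0.5917, 0.2169, 17.5, 172.0], [0.5865, 0.2125, 17.75, 174.0], [0.5817, 0.2079, 17.75, 176.0], [0.576, 0.2037, 17.75, 178.0], [0.574, 0.1977, 16.25, 180.0], [0.5751, 0.1903, 13.0, 182.0], [0.5775, 0.1822, 8.5, 184.0], [0.5814, 0.1733, 3.75, 186.0]]
pitch 0.69394046 z at x=.4365: 0.086940154 perp offset of P: -0.0014914721
```

```bash
sed -i 's/^P=np.array(\[.4365/P=np.array([.4445/' h.py; python3 - <<'E'
from h import *
go(tcp_for(.235,.79),YAW,.79)
go(tcp_for(.151,.79),YAW,.79)
E
```

```text
t8.45 pos [ 0.6634 -0.1632  0.2484] F [ 0.4 -0.3 -2.7] w0.0249 f109
shift [-17.9  -0.9 -15.1] turn [ 0.02  4.46 -0.01]
t8.45 pos [ 0.6634 -0.1632  0.2484] F [ 0.4 -0.3 -2.7] w0.0249 f109
shift [-101.6   -0.8   -8.6] turn [ 0.02  4.46 -0.01]
```

```bash
python3 -m crank '[[[10,-9,0,-7,0,2.2,0],[10,-8,0,-8,0,2.3,0],[10,0,0,0,0,0,0],[10,0,0,0,0,0,0]]]'
python3 - <<'E'
from h import *
b=robot.get_image("side");s=robot.sense()
go(tcp_for(.235,.79),YAW,.79)
L={}
for n,w in [("handle",(338,362,198,214)),("bar",(306,346,160,186))]:
    q=axis(b,*w)
    k=np.median(q[:,2]);q=q[np.abs(q[:,2]-k)<.12*k]
    f=cv2.fitLine(q[:,:2].astype(np.float32),cv2.DIST_HUBER,0,.01,.01).ravel()
    a=np.arctan(f[1]/f[0]);L[n]=(a,f);print(n,len(q),"pitch",a,f[2:], "w",k)
a,f=L["bar"]
for X in (.48,.523): print("bar above handle, perp mm at x",X,1000*np.cos(a)*((f[3]+np.tan(a)*(X-f[2]))-(L["handle"][1][3]+np.tan(L["handle"][0])*(X-L["handle"][1][2]))))
M=R.from_euler("xyz",s["tool_rot"]);print("FK mouth",s["position"]+M.apply(OFF+[-.1,0,0]))
cv2.imwrite("pics/s5.png",cv2.resize(b["img"][160:250,300:390,::-1],None,fx=6,fy=6,interpolation=cv2.INTER_CUBIC))
E
```

```text
time: 8.95
position: [0.6404, -0.163, 0.2486]
tool_rot: [3.141, -0.791, -0.021]
ft_force: [-0.3, -1.0, -2.2]
width: 0.0252
finger_force: 109.2
t9.00 pos [ 0.6405 -0.1629  0.2485] F [-0.7 -0.  -3.4] w0.0253 f109
shift [-0.7 -1.  -0.2] turn [ 0.06 -0.07 -0.02]
handle 50 pitch 0.7519596 [0.49987394 0.13926075] w 9.5
bar 104 pitch 0.79141986 [0.5797593  0.21944444] w 16.5
bar above handle, perp mm at x 0.48 -1.5441184
bar above handle, perp mm at x 0.523 0.7785263
FK mouth [ 0.54013119 -0.16083191  0.18114577]
```

View pics/s5.png

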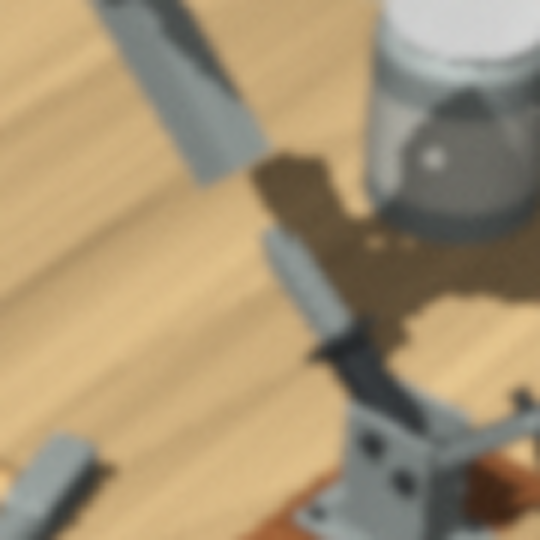

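The bar's axis (mouth at about (235,165)) lines up with the handle (tip at about (280,235)) to within 1.5 mm in this view. I'll advance slowly while watching the force.

```bash
python3 -m crank '[[[10,-8,0,0,0,0,0],[10,-8,0,0,0,0,0],[10,-6,0,0,0,0,0],[10,-6,0,0,0,0,0],[10,0,0,0,0,0,0]]]'
python3 -m crank '[[[10,-6,0,0,0,0,0],[10,-6,0,0,0,0,0],[10,0,0,0,0,0,0]]]'
python3 - <<'E'
from h import *
go(tcp_for(.151,.78),YAW,.78);s=robot.sense();print(s["moment"])
E
```

```text
time: 9.62
position: [0.6199, -0.1624, 0.2272]
tool_rot: [-3.141, -0.79, -0.021]
ft_force: [0.1, -0.1, -2.7]
width: 0.025
finger_force: 109.2
time: 10.0
position: [0.6114, -0.1622, 0.2184]
tool_rot: [-3.141, -0.79, -0.021]
ft_force: [0.3, -0.2, -3.0]
width: 0.0247
finger_force: 109.2
t10.00 pos [ 0.6114 -0.1622  0.2184] F [ 0.3 -0.2 -3. ] w0.0247 f109
shift [-43.   -0.8   1. ] turn [ 0.03 -0.56 -0.06]
[-0.00883388  0.75799635 -0.0218139 ]
```

```bash
python3 -m crank '[[[10,-7,0,0,0,0,0],[10,-7,0,0,0,0,0],[10,-7,0,0,0,0,0],[10,0,0,0,0,0,0]]]'
python3 -m crank '[[[10,-6,0,0,0,0,0],[10,-5,0,0,0,0,0],[10,0,0,0,0,0,0]]]'
python3 - <<'E'
from h import *
b=robot.get_image("side")
go(tcp_for(.151,.78),YAW,.78);s=robot.sense();print(s["moment"])
cv2.imwrite("pics/s6.png",cv2.resize(b["img"][160:250,300:390,::-1],None,fx=6,fy=6,interpolation=cv2.INTER_CUBIC))
E
```

```text
time: 10.5
position: [0.5966, -0.1619, 0.2034]
tool_rot: [-3.141, -0.79, -0.022]
ft_force: [-0.3, -0.1, -3.3]
width: 0.0252
finger_force: 109.2
time: 10.88
position: [0.589, -0.1617, 0.1959]
tool_rot: [-3.141, -0.79, -0.021]
ft_force: [-0.7, -1.1, -2.8]
width: 0.0248
finger_force: 109.2
t10.93 pos [ 0.5892 -0.1618  0.1963] F [ 0.  -0.8 -3. ] w0.0252 f109
shift [-11.7  -0.8   1.2] turn [ 0.04 -0.61 -0.05]
[ 0.02038026  0.71142425 -0.00674283]
```

View pics/s6.png

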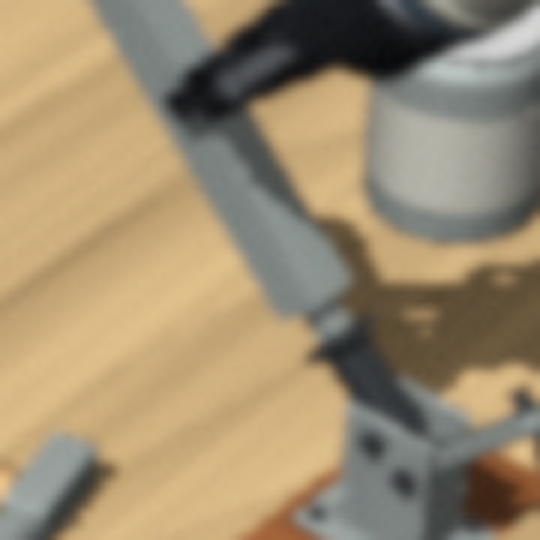

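The bar is over the handle with about 10 mm left to the collar. I've used all 10 pictures, so from here I work by numbers. I'll close the gap gently.

```bash
python3 -m crank '[[[10,-4,0,0,0,0,0],[10,-4,0,0,0,0,0],[10,0,0,0,0,0,0]]]'
python3 -m crank '[[[10,-2,0,0,0,0,0],[10,0,0,0,0,0,0]]]'
python3 -m crank '[[[10,-2,0,0,0,0,0],[10,0,0,0,0,0,0]]]'
python3 -c "
from h import *
go(tcp_for(.151,.78),YAW,.78);print(robot.sense()['moment'])"
```

```text
time: 11.3
position: [0.5834, -0.1616, 0.1902]
tool_rot: [-3.141, -0.79, -0.021]
ft_force: [-0.4, -0.3, -2.9]
width: 0.0249
finger_force: 109.2
time: 11.55
position: [0.5823, -0.1616, 0.1893]
tool_rot: [-3.142, -0.791, -0.021]
ft_force: [-0.2, 0.1, -3.7]
width: 0.025
finger_force: 109.2
time: 11.8
position: [0.5808, -0.1615, 0.1877]
tool_rot: [-3.141, -0.79, -0.021]
ft_force: [-0.6, 1.2, -4.1]
width: 0.0249
finger_force: 109.2
t11.80 pos [ 0.5808 -0.1615  0.1877] F [-0.6  1.2 -4.1] w0.0249 f109
shift [ 0.3 -0.8  1.1] turn [ 0.04 -0.59 -0.05]
[0.06865208 0.72154778 0.00604313]
```

```bash
python3 -m crank '[[[10,-1.5,0,0,0,0,0],[10,0,0,0,0,0,0]]]'
python3 -m crank '[[[10,-1.5,0,0,0,0,0],[10,0,0,0,0,0,0]]]'
python3 -m crank '[[[10,-1.5,0,0,0,0,0],[10,0,0,0,0,0,0]]]'
```

```text
time: 12.05
position: [0.5798, -0.1615, 0.1867]
tool_rot: [-3.141, -0.79, -0.021]
ft_force: [0.1, -0.1, -3.1]
width: 0.0249
finger_force: 109.2
time: 12.3
position: [0.5787, -0.1615, 0.1856]
tool_rot: [-3.141, -0.79, -0.021]
ft_force: [-0.1, -0.2, -3.7]
width: 0.0248
finger_force: 109.2
time: 12.55
position: [0.5777, -0.1615, 0.1846]
tool_rot: [-3.142, -0.79, -0.021]
ft_force: [0.5, -0.6, -4.1]
width: 0.0248
finger_force: 109.2
```

```bash
python3 -m crank '[[[10,-2,0,0,0,0,0],[10,0,0,0,0,0,0]]]'
python3 -m crank '[[[10,-1.5,0,0,0,0,0],[10,0,0,0,0,0,0]]]'
python3 - <<'E'
from h import *
b=robot.get_image("side")
q=axis(b,330,366,180,225);print([(r[3],r[2]) for r in q[::4]])
h=cv2.cvtColor(b["img"],cv2.COLOR_RGB2HSV)
s=robot.sense();M=R.from_euler("xyz",s["tool_rot"]);m=s["position"]+M.apply(OFF+[-.1,0,0]);u=M.apply([1,0,0])
print("brightness along bar axis from mouth (mm inward neg = toward bar)")
for k in range(-10,24,2):
    p=proj(b,m-u*k/1000);g=cv2.getRectSubPix(b["img"],(1,1),tuple(map(float,p)))[0,0];print(k,np.round(p,1),g)
E
```

```text
time: 12.8
position: [0.5767, -0.1616, 0.1843]
tool_rot: [3.141, -0.793, -0.021]
ft_force: [2.5, 1.0, -1.7]
width: 0.0251
finger_force: 109.1
time: 13.05
position: [0.5763, -0.1616, 0.1847]
tool_rot: [3.141, -0.795, -0.021]
ft_force: [5.5, 0.3, 0.6]
width: 0.0251
finger_force: 109.1
[(np.float64(180.0), np.float64(3.25)), (np.float64(181.0), np.float64(1.75)), (np.float64(182.0), np.float64(1.5)), (np.float64(183.0), np.float64(15.0)), (np.float64(184.0), np.float64(15.25)), (np.float64(185.0), np.float64(16.0)), (np.float64(186.0), np.float64(16.25)), (np.float64(187.0), np.float64(16.25)), (np.float64(188.0), np.float64(16.0)), (np.float64(189.0), np.float64(16.25)), (np.float64(190.0), np.float64(16.25)), (np.float64(191.0), np.float64(16.5)), (np.float64(192.0), np.float64(16.25)), (np.float64(193.0), np.float64(16.25)), (np.float64(194.0), np.float64(16.0)), (np.float64(195.0), np.float64(16.0)), (np.float64(196.0), np.float64(16.25)), (np.float64(197.0), np.float64(16.25)), (np.float64(198.0), np.float64(16.0)), (np.float64(199.0), np.float64(16.25)), (np.float64(200.0), np.flo
[... 610 characters left out ...]
p.float64(216.0), np.float64(10.0)), (np.float64(217.0), np.float64(8.0)), (np.float64(218.0), np.float64(5.0)), (np.float64(219.0), np.float64(2.5))]
brightness along bar axis from mouth (mm inward neg = toward bar)
-10 [355.2 213.2] [138 146 143]
-8 [355.6 213.8] [135 143 140]
-6 [356.  214.4] [126 134 132]
-4 [356.3 215. ] [111 117 116]
-2 [356.7 215.6] [87 92 92]
0 [357.  216.2] [63 68 69]
2 [357.4 216.8] [48 51 53]
4 [357.8 217.4] [43 45 48]
6 [358.1 218. ] [44 46 49]
8 [358.5 218.6] [48 52 54]
10 [358.8 219.2] [53 57 59]
12 [359.2 219.8] [55 59 62]
14 [359.6 220.4] [55 59 62]
16 [359.9 221. ] [55 60 62]
18 [360.3 221.6] [54 58 60]
20 [360.6 222.2] [54 58 60]
22 [361.  222.8] [55 60 61]
```

The bar contacts the collar at about 8 N, so it is fully on. Next I'll swing around the pivot. Per -4° row the shift is about x -2.2, z +11.7.

```bash
python3 -m crank '[[[10,1,0,0,0,0,0],[10,-2.2,0,11.7,0,-4,0],[10,-2.2,0,11.7,0,-4,0],[10,-2.2,0,11.7,0,-4,0],[10,0,0,0,0,0,0]]]' 120
python3 - <<'E'
from h import *
s=robot.sense();M=R.from_euler("xyz",s["tool_rot"]);print("force tool",M.inv().apply(s["ft_force"]),"moment",s["moment"])
b=robot.get_image("side");q=axis(b,312,366,185,225);q=q[(q[:,2]>10)];print(np.round(q[::12],3).tolist())
E
```

```text
time: 13.72
position: [0.5945, -0.1621, 0.1524]
tool_rot: [3.14, -0.58, -0.019]
ft_force: [-2.1, -1.0, 3.0]
width: 0.0246
finger_force: 121.5
force tool [-0.08716048  1.08737906 -3.64436218] moment [-0.29047477  0.68700426 -0.02050439]
[[0.585, 0.175, 17.75, 185.0], [0.576, 0.169, 17.75, 188.0], [0.566, 0.163, 17.75, 191.0], [0.558, 0.156, 17.75, 194.0], [0.548, 0.151, 17.5, 197.0], [0.537, 0.145, 18.75, 200.0], [0.528, 0.14, 18.5, 203.0], [0.518, 0.134, 19.0, 206.0], [0.509, 0.128, 18.75, 209.0], [0.499, 0.122, 19.5, 212.0], [0.494, 0.114, 17.0, 215.0]]
```

```bash
python3 -m crank '[[[10,-2.2,0,11.7,0,-4,0],[10,-2.2,0,11.7,0,-4,0],[10,-2.2,0,11.7,0,-4,0],[10,0,0,0,0,0,0]]]' 120
python3 - <<'E'
from h import *
s=robot.sense();M=R.from_euler("xyz",s["tool_rot"]);print("force tool",M.inv().apply(s["ft_force"]),"moment",s["moment"])
E
```

```text
time: 14.28
position: [0.6054, -0.1624, 0.1193]
tool_rot: [3.141, -0.372, -0.02]
ft_force: [-4.3, -0.9, 6.8]
width: 0.0248
finger_force: 122.1
force tool [-1.53840834  0.99261361 -7.94439744] moment [-0.12256244  1.14696818 -0.03127372]
```

```bash
python3 -m crank '[[[10,-2.2,0,11.7,0,-4,0],[10,-2.2,0,11.7,0,-4,0],[10,-2.2,0,11.7,0,-4,0],[10,0,0,0,0,0,0]]]' 120
python3 - <<'E'
from h import *
s=robot.sense();M=R.from_euler("xyz",s["tool_rot"]);print("force tool",M.inv().apply(s["ft_force"]),"moment",s["moment"])
E
```

```text
time: 14.78
position: [0.6097, -0.1621, 0.0825]
tool_rot: [-3.141, -0.162, -0.021]
ft_force: [0.4, -0.3, -1.7]
width: 0.0245
finger_force: 121.0
force tool [0.09850764 0.32705949 1.76393256] moment [-0.12873166  0.13775954  0.0674068 ]
```

```bash
python3 -m crank '[[[10,-1.6,0,8.8,0,-3,0],[10,-1.6,0,8.8,0,-3,0],[10,-1.6,0,8.8,0,-3,0],[10,0,0,0,0,0,0]]]' 120
python3 - <<'E'
from h import *
s=robot.sense();M=R.from_euler("xyz",s["tool_rot"]);print("force tool",M.inv().apply(s["ft_force"]),"moment",s["moment"])
b=robot.get_image("side");q=axis(b,312,366,185,235);q=q[(q[:,2]>10)];print(np.round(q[::12],3).tolist())
E
```

```text
time: 15.28
position: [0.6068, -0.1619, 0.0561]
tool_rot: [-3.14, -0.004, -0.021]
ft_force: [-4.7, -0.0, 5.0]
width: 0.0247
finger_force: 121.7
force tool [-4.72104109  0.12198677 -4.99351893] moment [ 0.13232927  1.14808099 -0.05912083]
[[0.615, 0.098, 16.0, 202.25], [0.606, 0.091, 20.5, 205.25], [0.595, 0.086, 26.0, 208.25], [0.58, 0.082, 32.75, 211.25], [0.559, 0.082, 32.0, 214.25], [0.54, 0.081, 31.25, 217.25], [0.527, 0.077, 27.0, 220.25], [0.499, 0.08, 31.5, 223.25], [0.488, 0.075, 25.75, 226.25]]
```

```bash
python3 -m crank '[[[10,0,0,4,0,-1.3,0],[10,0,0,0,0,0,0]]]' 120
python3 -m crank '[[[10,0,0,4,0,-1.3,0],[10,0,0,0,0,0,0]]]' 120
python3 - <<'E'
from h import *
s=robot.sense();print("moment",s["moment"])
E
```

```text
time: 15.58
position: [0.607, -0.1622, 0.0536]
tool_rot: [-3.142, 0.018, -0.021]
ft_force: [-5.5, 0.6, 8.9]
width: 0.0247
finger_force: 122.2
time: 15.82
position: [0.607, -0.1625, 0.0509]
tool_rot: [3.141, 0.04, -0.021]
ft_force: [-7.7, 0.6, 14.2]
width: 0.0245
finger_force: 122.8
moment [ 0.1511098   2.33616791 -0.02511016]
```

```bash
python3 -m crank '[[[10,0,0,4,0,-0.7,0],[10,0,0,0,0,0,0]]]' 120
python3 -m crank '[[[10,0,0,4,0,-0.7,0],[10,0,0,0,0,0,0]]]' 120
python3 - <<'E'
from h import *
s=robot.sense();print("moment",s["moment"])
E
```

```text
time: 16.08
position: [0.6074, -0.1624, 0.0472]
tool_rot: [3.141, 0.051, -0.021]
ft_force: [-5.0, 1.3, 13.3]
width: 0.0247
finger_force: 123.1
time: 16.32
position: [0.6079, -0.1633, 0.0436]
tool_rot: [3.14, 0.061, -0.022]
ft_force: [-2.9, -1.7, 12.8]
width: 0.0248
finger_force: 123.1
moment [-0.18448996  1.5892112   0.02657744]
```

```bash
python3 - <<'E'
from h import *
b=robot.get_image("side");i0=cv2.imread("pics/side0.png")[:,:,::-1]
cv2.imwrite("pics/s7.png",b["img"][:,:,::-1])
for im in (i0,b["img"]):
    g=im.max(2)[200:265,340:420];ys,xs=np.where(g<55);print(len(xs),xs.mean()+340,ys.mean()+200)
    n,l,st,c=cv2.connectedComponentsWithStats((g<60).astype(np.uint8))
    print([(st[i].tolist(),np.round(c[i]+[340,200]).tolist()) for i in range(1,n) if st[i,4]>8])
# bar edges in the jig's vertical plane, column-wise
h=cv2.cvtColor(b["img"],cv2.COLOR_RGB2HSV);m=(h[...,1]<75)&(h[...,2]>75)
for x in range(318,372,4):
    ys=np.where(m[190:250,x])[0]+190;print(x,ys.min() if len(ys) else None,ys.max() if len(ys) else None,len(ys),end=' | ')
for n,X in [("mouth top",[P[0]+.045,-.158,.099]),("plug top",[P[0]+.245,-.163,.099]),("collar",[.4905,-.159,.085])]:print(n,proj(b,X))
E
```

```text
45 369.6 225.13333333333333
[([14, 15, 16, 16, 80], [361.0, 222.0]), ([51, 33, 4, 5, 15], [392.0, 235.0]), ([36, 41, 8, 6, 22], [380.0, 243.0])]
156 395.12820512820514 225.01923076923077
[([51, 0, 29, 27, 165], [406.0, 218.0]), ([10, 19, 6, 10, 38], [352.0, 224.0]), ([52, 52, 5, 5, 19], [394.0, 254.0])]
318 213 216 4 | 322 207 218 12 | 326 205 219 15 | 330 206 221 16 | 334 207 222 16 | 338 208 223 16 | 342 209 225 17 | 346 211 226 16 | 350 212 247 13 | 354 214 249 13 | 358 222 249 25 | 362 224 249 21 | 366 190 249 28 | 370 190 249 34 | mouth top [352.66158514 219.42207561]
plug top [301.01808875 191.61864094]
collar [352.33612033 222.87951761]
```

The clamp is shut: its pressing pad dropped from (392,235) to (394,254), and the collar is at (352,224), where a level handle predicts (352,223). I'll relieve the load.

```bash
python3 -m crank '[[[10,0,0,-4,0,1,0],[10,0,0,-3,0,1,0],[10,0,0,0,0,0,0]]]' 120
python3 -m crank '[[[10,0,0,-3,0,1,0],[10,0,0,0,0,0,0]]]'
python3 -m crank '[[[10,0,0,-3,0,1,0],[10,0,0,0,0,0,0]]]'
python3 - <<'E'
from h import *
s=robot.sense();print("moment",s["moment"],s["tool_rot"])
b=robot.get_image("side");h=cv2.cvtColor(b["img"],cv2.COLOR_RGB2HSV);m=(h[...,1]<75)&(h[...,2]>75)
X=np.arange(328,350);T=[np.where(m[190:240,x])[0].min()+190 for x in X];print(T,np.polyfit(X,T,1))
E
```

```text
time: 16.75
position: [0.6085, -0.1623, 0.0481]
tool_rot: [3.141, 0.026, -0.021]
ft_force: [4.0, -1.0, 3.2]
width: 0.0245
finger_force: 121.8
time: 17.0
position: [0.6087, -0.162, 0.0503]
tool_rot: [-3.142, 0.01, -0.021]
ft_force: [5.7, -0.9, 0.8]
width: 0.0249
finger_force: 121.5
time: 17.25
position: [0.609, -0.1619, 0.0529]
tool_rot: [-3.141, -0.008, -0.021]
ft_force: [7.8, -1.0, -2.5]
width: 0.0246
finger_force: 121.2
moment [-0.22605023 -1.28937967  0.10457963] [-3.14131241 -0.00795299 -0.02068586]
[np.int64(204), np.int64(205), np.int64(205), np.int64(205), np.int64(206), np.int64(206), np.int64(206), np.int64(207), np.int64(207), np.int64(208), np.int64(208), np.int64(208), np.int64(208), np.int64(209), np.int64(209), np.int64(210), np.int64(210), np.int64(211), np.int64(211), np.int64(211), np.int64(212), np.int64(212)] [ 0.37380011 81.55957086]
```

```bash
python3 -m crank '[[[10,3,0,0,0,0,0],[10,0,0,0,0,0,0]]]'
python3 -m crank '[[[10,4,0,0,0,0,0],[10,0,0,0,0,0,0]]]'
python3 - <<'E'
from h import *
b=robot.get_image("side")
s=robot.sense();print("moment",s["moment"],s["tool_rot"])
A=[proj(b,[x,-.146,.099]) for x in (.5,.56)];print("level near edge slope",(A[1]-A[0]));A=[proj(b,[x,-.174,.099]) for x in (.5,.56)];print(A[1]-A[0], A)
E
```

```text
time: 17.55
position: [0.6099, -0.1616, 0.0516]
tool_rot: [-3.14, -0.002, -0.021]
ft_force: [-0.7, -1.0, -3.2]
width: 0.0245
finger_force: 121.1
time: 17.8
position: [0.6149, -0.1621, 0.0529]
tool_rot: [-3.141, -0.004, -0.021]
ft_force: [-0.2, 0.4, -2.9]
width: 0.0246
finger_force: 121.1
moment [ 0.02072503 -0.01260627 -0.02637109] [-3.14138061 -0.00450049 -0.02088305]
level near edge slope [-16.35820399  -8.4502722 ]
[-16.30294314  -8.29478759] [array([353.09435921, 215.28089669]), array([336.79141607, 206.9861091 ])]
```

```bash
python3 -m crank '[[[10,7,0,0,0,0,0],[10,7,0,0,0,0,0],[10,7,0,0,0,0,0],[10,0,0,0,0,0,0]]]'
python3 -m crank '[[[10,7,0,0,0,0,0],[10,7,0,0,0,0,0],[10,7,0,0,0,0,0],[10,0,0,0,0,0,0]]]'
```

```text
time: 18.35
position: [0.6364, -0.1627, 0.0533]
tool_rot: [-3.142, -0.005, -0.021]
ft_force: [-0.3, -0.9, -3.3]
width: 0.0246
finger_force: 121.1
time: 18.85
position: [0.6574, -0.1631, 0.0534]
tool_rot: [-3.142, -0.005, -0.021]
ft_force: [-0.8, 0.1, -2.9]
width: 0.0242
finger_force: 121.1
```

```bash
python3 -m crank '[[[10,8,0,0,0,0,0],[10,8,0,0,0,0,0],[10,8,0,0,0,0,0],[10,10,0,0,0,0,0],[10,0,0,0,0,0,0]]]'
python3 - <<'E'
from h import *
b=robot.get_image("side");s=robot.sense();print(s["moment"],s["tool_rot"])
for x0,x1 in ((300,330),):
    q=b["img"];h=cv2.cvtColor(q,cv2.COLOR_RGB2HSV);m=(h[...,1]<75)&(h[...,2]>75)
    for x in range(300,366,4):
        ys=np.where(m[180:240,x])[0]+180;print((x,ys.min(),ys.max()) if len(ys) else (x,),end=' ')
u=R.from_euler("xyz",s["tool_rot"]).apply([1,0,0]);c=s["position"]+R.from_euler("xyz",s["tool_rot"]).apply(OFF)
print("\nFK mouth top near/far, bottom near",[np.round(proj(b,c-u*.1+v),1) for v in ([0,.014,.014],[0,-.014,.014],[0,.014,-.014])],c)
E
```

```text
time: 19.48
position: [0.6915, -0.1638, 0.0535]
tool_rot: [-3.142, -0.005, -0.021]
ft_force: [0.2, 0.8, -3.3]
width: 0.0247
finger_force: 121.1
[0.00165516 0.00641283 0.00658707] [-3.1415289  -0.00483309 -0.02077044]
(300, np.int64(197), np.int64(204)) (304, np.int64(193), np.int64(239)) (308, np.int64(193), np.int64(239)) (312, np.int64(195), np.int64(239)) (316, np.int64(196), np.int64(211)) (320, np.int64(197), np.int64(213)) (324, np.int64(199), np.int64(215)) (328, np.int64(201), np.int64(215)) (332, np.int64(203), np.int64(212)) (336, np.int64(213), np.int64(217)) (340, np.int64(213), np.int64(220)) (344, np.int64(214), np.int64(222)) (348, np.int64(217), np.int64(224)) (352, np.int64(219), np.int64(220)) (356, np.int64(230), np.int64(233)) (360, np.int64(180), np.int64(239)) (364, np.int64(180), np.int64(239)) 
FK mouth top near/far, bottom near [array([327.7, 211.7]), array([333.6, 207.2]), array([327.5, 219.1])] [ 0.67252605 -0.16343856  0.07739533]
```

The bar is off. The handle is visible and level at side (336,213) to (352,224). The bar has drooped about 0.07 rad in the grip, so I'll correct for that when placing. I'll lift and go back.

```bash
python3 -m crank '[[[10,5,0,-40,0,0,0],[10,0,0,-50,0,0,0],[10,0,0,-50,0,0,0],[10,0,0,-50,0,2,-3.5],[10,0,0,0,0,2,-3.4]]]'
python3 - <<'E'
from h import *
go((.4686,.1325,.22),-.141,.07)
E
```

```text
time: 20.15
position: [0.6963, -0.1644, 0.2517]
tool_rot: [3.132, -0.086, 0.102]
ft_force: [0.2, -0.7, -2.3]
width: 0.0246
finger_force: 121.1
t20.15 pos [ 0.6963 -0.1644  0.2517] F [ 0.2 -0.7 -2.3] w0.0246 f121
shift [-198.2 -318.6   11.7] turn [-0.55 -0.99 13.88]
```

```bash
python3 -m crank '[[[10,-28.3,-45.5,0,0,0,0],[10,-28.3,-45.5,0,0,0,0],[10,-28.3,-45.5,0,0,0,0],[10,-28.3,-45.5,0,0,0,0],[10,-28.3,-45.5,0,0,0,0]]]'
python3 -m crank '[[[10,-28.3,-45.5,0,0,0,0],[10,-28.3,-45.5,0,0,0,0],[10,0,0,0,0,-0.5,7],[10,0,0,0,0,-0.5,6.9],[10,0,0,0,0,0,0]]]'
python3 - <<'E'
from h import *
go((.4686,.1325,.12),-.141,.07)
E
```

```text
time: 20.78
position: [0.5304, 0.0495, 0.2323]
tool_rot: [3.137, -0.075, 0.099]
ft_force: [0.8, 0.4, -2.9]
width: 0.0245
finger_force: 121.1
time: 21.4
position: [0.4665, 0.1333, 0.2277]
tool_rot: [-3.13, -0.057, -0.142]
ft_force: [-0.5, -0.2, -3.1]
width: 0.025
finger_force: 121.2
t21.40 pos [0.4665 0.1333 0.2277] F [-0.5 -0.2 -3.1] w0.0250 f121
shift [ -3.9   1.7 107.6] turn [-0.64  0.75 -0.07]
```

```bash
python3 -m crank '[[[10,-2,1,35,-0.6,0.7,0],[10,-2,0.7,35,0,0,0],[10,0,0,35,0,0,0],[10,0,0,0,0,0,0]]]'
python3 - <<'E'
from h import *
go((.4686,.1325,.045),-.141,.07)
b=robot.get_image("side");h=cv2.cvtColor(b["img"],cv2.COLOR_RGB2HSV);m=(h[...,1]<75)&(h[...,2]>75)
for x in range(262,336,4):
    ys=np.where(m[225:330,x])[0]+225;print((x,ys.min(),ys.max(),len(ys)) if len(ys) else (x,),end=' ')
s=robot.sense();M=R.from_euler("xyz",s["tool_rot"]);c=s["position"]+M.apply(OFF)
B=R.from_euler("z",-.141)
for t in (0,.04,-.04):
    k=[proj(b,c+B.apply([x,.014,.014+x*t])) for x in (-.1,-.04)];print("pitch",t,np.round(k,1).tolist(),"slope",(k[1]-k[0])[1]/(k[1]-k[0])[0])
k=[proj(b,c+B.apply([x,-.014,.014])) for x in (-.1,-.04)];print("far",np.round(k,1).tolist(),(k[1]-k[0])[1]/(k[1]-k[0])[0])
E
```

```text
time: 21.9
position: [0.4674, 0.131, 0.1191]
tool_rot: [3.14, -0.063, -0.142]
ft_force: [-0.3, 0.1, -3.1]
width: 0.0242
finger_force: 121.0
t21.90 pos [0.4674 0.131  0.1191] F [-0.3  0.1 -3.1] w0.0242 f121
shift [-3.7 -1.8 74. ] turn [ 0.1   0.42 -0.04]
(262,) (266, np.int64(248), np.int64(250), 3) (270, np.int64(248), np.int64(258), 11) (274, np.int64(243), np.int64(261), 11) (278, np.int64(238), np.int64(264), 13) (282, np.int64(263), np.int64(267), 5) (286, np.int64(268), np.int64(270), 3) (290, np.int64(265), np.int64(273), 9) (294, np.int64(261), np.int64(276), 16) (298, np.int64(261), np.int64(279), 19) (302, np.int64(254), np.int64(282), 23) (306, np.int64(238), np.int64(285), 27) (310, np.int64(268), np.int64(288), 21) (314, np.int64(233), np.int64(291), 26) (318, np.int64(274), np.int64(294), 21) (322, np.int64(277), np.int64(294), 17) (326, np.int64(279), np.int64(291), 12) (330,) (334,) pitch 0 [[319.2, 288.3], [302.5, 275.1]] slope 0.7973124375872516
pitch 0.04 [[319.1, 289.5], [302.5, 275.5]] slope 0.8411304745761768
pitch -0.04 [[319.2, 287.2], [302.5, 274.6]] slope 0.753414152224671
far [[327.8, 282.8], [311.1, 269.8]] 0.7802485825047057
```

```bash
python3 -m crank '[[[10,-2,-1.5,35,0,1.3,0],[10,-3,0,30,0,1.2,0],[10,0,0,5,0,0,0],[10,0,0,0,0,0,0]]]'
python3 - <<'E'
from h import *
go((.4686,.1325,.036),-.141,.107)
b=robot.get_image("side");h=cv2.cvtColor(b["img"],cv2.COLOR_RGB2HSV);m=(h[...,1]<75)&(h[...,2]>75)
for x in range(280,336,4):
    ys=np.where(m[245:330,x])[0]+245;print((x,ys.min(),ys.max(),len(ys)) if len(ys) else (x,),end=' ')
E
```

```text
time: 22.45
position: [0.4713, 0.1333, 0.0545]
tool_rot: [-3.14, -0.115, -0.143]
ft_force: [-0.0, 0.1, -3.1]
width: 0.0246
finger_force: 121.0
t22.45 pos [0.4713 0.1333 0.0545] F [-0.   0.1 -3.1] w0.0246 f121
shift [-4.7  1.2 18. ] turn [-0.08 -0.44 -0.12]
(280, np.int64(260), np.int64(284), 10) (284, np.int64(286), np.int64(287), 2) (288, np.int64(285), np.int64(290), 6) (292, np.int64(282), np.int64(293), 12) (296, np.int64(280), np.int64(296), 17) (300, np.int64(281), np.int64(300), 20) (304, np.int64(284), np.int64(303), 20) (308, np.int64(287), np.int64(306), 20) (312, np.int64(290), np.int64(310), 21) (316, np.int64(294), np.int64(314), 21) (320, np.int64(297), np.int64(313), 17) (324, np.int64(300), np.int64(311), 12) (328,) (332,)
```

```bash
python3 -m crank '[[[10,-2.5,0.8,7,0,0,0],[10,-1.5,0,6,0,0,0],[10,0,0,0,0,0,0]]]'
python3 -m crank '[[[10,-0.3,0,3,0,0,0],[10,0,0,0,0,0,0]]]'
python3 -m crank '[[[10,-0.2,0,2,0,0,0],[10,0,0,0,0,0,0]]]'
```

```text
time: 22.88
position: [0.4672, 0.1326, 0.0381]
tool_rot: [-3.141, -0.111, -0.143]
ft_force: [-0.0, 0.7, -3.4]
width: 0.0246
finger_force: 121.0
time: 23.12
position: [0.468, 0.1327, 0.0365]
tool_rot: [-3.141, -0.113, -0.143]
ft_force: [-0.7, -0.9, 0.8]
width: 0.0245
finger_force: 121.7
time: 23.38
position: [0.4683, 0.1327, 0.0355]
tool_rot: [-3.14, -0.114, -0.144]
ft_force: [-3.3, -0.9, 7.1]
width: 0.0244
finger_force: 122.5
```

The bar is seated at the expected height. I'll open and retreat.

```bash
python3 -m crank '[[[45,0,0,-1,0,0,0],[70,0,0,0,0,0,0],[85,0,0,0,0,0,0],[85,0,0,0,0,0,0]]]'
python3 -m crank '[[[85,0,0,-20,0,0,0],[85,0,0,-40,0,0,0],[85,0,0,-50,0,0,0],[85,0,0,-50,0,0,0],[85,0,0,-40,0,0,0]]]'
python3 -m crank '[[[85,-20,50,-10,0,0,0],[85,-20,50,0,0,0,0],[85,-20,50,0,0,0,0],[85,-20,50,0,0,0,0],[85,-20,50,0,0,0,0]]]'
python3 -m crank '[[[85,-10,50,0,0,0,0],[85,-10,50,0,0,0,0],[85,-10,50,0,0,0,0],[85,-10,50,0,0,0,0],[85,0,0,0,0,0,0]]]'
python3 - <<'E'
from h import *
a=robot.get_image("top");b=robot.get_image("side")
h=cv2.cvtColor(a["img"],cv2.COLOR_RGB2HSV);m=((h[...,1]<60)&(h[...,2]>70)).astype(np.uint8)
n,l,st,c=cv2.connectedComponentsWithStats(m[225:310,245:295])
for i in range(1,n):
    if st[i,4]>100:
        ys,xs=np.where(l==i);r=cv2.minAreaRect(np.c_[xs+245,ys+225].astype(np.float32));print("bar now",r,plane(a,r[0],.073),"before (267.0,264.8) 71.7 9.8deg")
g=b["img"].max(2)[200:265,340:420];n,l,st,c=cv2.connectedComponentsWithStats((g<60).astype(np.uint8))
print([(st[i].tolist(),np.round(c[i]+[340,200]).tolist()) for i in range(1,n) if st[i,4]>8])
m=((cv2.cvtColor(b["img"],cv2.COLOR_RGB2HSV)[...,1]<75)&(b["img"].max(2)>75))
i0=cv2.imread("pics/side0.png")[:,:,::-1];m0=((cv2.cvtColor(i0.copy(),cv2.COLOR_RGB2HSV)[...,1]<75)&(i0.max(2)>75))
for x in range(268,330,6):
    f=lambda q:(np.where(q[255:325,x])[0]+255);y,y0=f(m),f(m0);print(x,(y.min(),y.max()) if len(y) else 0,(y0.min(),y0.max()) if len(y0) else 0,end=' | ')
print(robot.sense()["position"],robot.sense()["ft_force"])
E
```

```text
time: 23.88
position: [0.4676, 0.1327, 0.0347]
tool_rot: [-3.141, -0.112, -0.143]
ft_force: [0.4, -0.9, 0.7]
width: 0.0849
finger_force: 0.0
time: 24.5
position: [0.4454, 0.1358, 0.2359]
tool_rot: [-3.14, -0.114, -0.144]
ft_force: [-0.3, -0.6, 0.2]
width: 0.085
finger_force: 0.0
time: 25.12
position: [0.3093, -0.0984, 0.2321]
tool_rot: [-3.141, -0.114, -0.142]
ft_force: [0.7, -0.3, -0.1]
width: 0.0853
finger_force: 0.0
time: 25.75
position: [0.2406, -0.2918, 0.2264]
tool_rot: [-3.139, -0.11, -0.15]
ft_force: [0.5, 0.7, -0.2]
width: 0.0849
finger_force: 0.0
bar now ((266.689208984375, 266.8648681640625), (11.507930755615234, 71.5135726928711), 9.462322235107422) [0.44280257 0.13522753 0.073     ] before (267.0,264.8) 71.7 9.8deg
[([10, 20, 6, 9, 39], [353.0, 224.0]), ([52, 52, 5, 5, 20], [394.0, 254.0])]
268 (np.int64(270), np.int64(275)) (np.int64(268), np.int64(277)) | 274 (np.int64(267), np.int64(283)) (np.int64(265), np.int64(282)) | 280 (np.int64(269), np.int64(288)) (np.int64(268), np.int64(288)) | 286 (np.int64(274), np.int64(292)) (np.int64(273), np.int64(292)) | 292 (np.int64(279), np.int64(298)) (np.int64(278), np.int64(297)) | 298 (np.int64(255), np.int64(302)) (np.int64(255), np.int64(303)) | 304 (np.int64(289), np.int64(307)) (np.int64(289), np.int64(307)) | 310 (np.int64(294), np.int64(313)) (np.int64(294), np.int64(314)) | 316 (np.int64(298), np.int64(319)) (np.int64(299), np.int64(318)) | 322 (np.int64(303), np.int64(316)) (np.int64(304), np.int64(314)) | 328 0 0 | [ 0.24211766 -0.28959975  0.227273  ] [ 0.32246422  0.62439657 -0.33725352]
```

```bash
python3 -c "
from station import robot
print(robot.finish_job())"
```

```text
the job is handed in; nothing more can be done
None
```

The job is handed in; no verdict came back. My last measurements show the clamp shut with its handle level, the bar in both cradle saddles about 6 mm from where it started, and the arm clear of everything. I didn't re-measure the paint tin, spray can or hammer, but no move went near them.

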